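Trim the kitchen scale's needle to zero with the tuning tool

ROBOT

A 6-joint arm with a two-finger parallel gripper is mounted at the origin on a cart in front of the work surface, level with it; the furniture and walls round the work are solid. World frame = base frame: x ahead of the robot, y to its left, z up, the work surface at z = 0. Lengths are in mm, angles in rad, forces in N, time in s.
With the tool pointing down it reaches from about 325 to 775 mm from the base axis. Payload 9.3 kg.
Tool frame: the origin (TCP) lies on the centre line of the jaws, within the pads' length; the fingertips stand 25 mm ahead of it and the grasp point (between the pads) lies 6 mm ahead of it (bot.tip_reach is the distance from the TCP to the fingertips, in mm); z points along the fingers, y is the line along which they close (so a half turn about z gives the same grasp; the last joint's range is limited). The gripper opens to 85 mm and grips with 20 to 120 N. Pads are 22 mm wide; open, the fingers measure 114 mm over their backs; the gripper's body (76 mm by 85 mm) begins 54 mm behind the grasp point. The pads swing forward as they close: fully open they stand 13 mm farther back than shut.
Start: joints at [-1.398, 0.259, 0.021, 1.334, 0, 1.418], TCP at [176.03, -521.066, 256.279] pointing down, gripper open.
Joint ranges: [-3.04, 3.04], [-0.91, 1.82], [-1.04, 1.36], [-1.92, 1.95], [-1.52, 1.45], [-3.14, 3.14]. Speed limits (rad/s): [2.22, 2.22, 2.79, 3.14, 3.14, 3.14].

INTERFACE

Orientations are given as [roll, pitch, yaw] about the fixed x, y, z axes, in that order (R = Rz(yaw) Ry(pitch) Rx(roll)).
In Python, from bench import bot gives the robot as it stands.
- The arm moves only by the tool drive_tool, never from a script. Its arguments are lists of equal length, an entry for each row: "travel": the shift along the tool's x, y, z in mm, a list of three; "twist": the turn, a rotation vector about the tool's x, y, z in degrees, a list of three; "fingers": the closure, from -1 (fully open) to 1 (shut). In form: {"travel": [[tx, ty, tz], ...], "twist": [[ax, ay, az], ...], "fingers": [fingers, ...]}. A call has 1 to 20 rows; each row shifts and turns the commanded pose from where the row before left it, along the tool's axes as they then stand; what a row does not reach is not made up. A row lasts 1/8 s, in which the tool goes at most 62.5 mm and 10.7 degrees, less where a joint would pass 70% of its speed; a pose out of reach is approached as far as the arm can. A call is refused whole if a number of a shift passes 62.5 or a number of a turn 10.7, either way. A call with a gripper value outside its range is refused whole. The fingers move at their own pace and stop on an object; "force" is the grip in N (left out, the last holds). Time passes only in rows, so rows that do not move let the fingers close. It gives the time, the measured TCP pose, the force, the opening and the grip force at its end, in the units of the state.
- bot.get_obs(): the state, without advancing time (a new reading comes with each control period).
- bot.camera(name): name is "side" or "top"; returns a dict with "frame" (384x512x3 uint8, red, green, blue), "fovy" (degrees; the focal length in pixels is half the picture's height over the tangent of half this angle, whatever the lens; pixels are square), "cx", "cy" (the principal point, pixels), "k1" (the pictures are not rectified: a ray, as slopes to the right and down, at radius r is drawn at 1 + k1 r^2 times it, then the intrinsics apply), "R" (3x3) and "t" (3): a world point X has camera coordinates R X + t. Camera axes: x right, y down, z forward; pixel columns grow to the right and rows downward; lengths in mm; the calibration is good to about 2 mm. A picture is of the moment at which its call begins. There is no depth.
- bot.sign_off(): hands the job in; it is judged then, once.
The state is a dict: "t": time; "joint_pos": joint angles; "qd": joint speeds; "effort": joint torques, N m; "ee_pos": TCP position; "tool_rot": TCP orientation; "ft_force": force on the tool from outside, world axes, zero at the start; "moment": the same for the moment, N m; "finger_gap": finger opening in mm; "gripper_force": force on a finger pad.
Only numpy, scipy, OpenCV 4.12 (cv2) and the standard library are available. Lean on these libraries where they do the work, as an engineer would, in place of code of your own. Each camera call takes 0.05 s, during which the arm holds its last target. There are 200 camera calls.

TASK

The kitchen scale's needle is off zero. Take the blue plastic tuning tool from its wooden stand, fit its blade down into the slotted trimmer screw in the well of the scale, pressing only lightly because the trimmer sits on a soft spring and is easily broken, and turn it until the needle rests in the green zero band. Then stand the tool upright in its stand again, fully down on its collar, and leave the mill, the spice jar and the tub where they are.

Things in the scene. Friction and masses are not known exactly. Their poses are not given: they have to be found in the camera images.
- scale: white kitchen scale, 200 (x) x 170 (y) mm, fixed to the worktop; front panel 40 mm high, round steel pan 126 mm wide behind (top 53 mm high). Origin: centre of the underside. x points from the front panel to the pan, y to the left seen from the front. Front left: needle meter under a clear window; front right: grey plate with the trimmer well.
- well (a point): centre of the mouth of the round trimmer well, 22 mm wide, in the front panel's top, 40 mm above the worktop; axes as the scale's. In it lies the brass trimmer screw. The slot's direction differs each time and is not reported: 0.2 to 1.6 rad anticlockwise (seen from above) of the scale's x axis; find it by eye or by feel. The tool must never press on the scale with over 14 N (all contacts summed).
- screw_top (a point): centre of the top of the screw's brass head at rest, 5 mm below the well's mouth. Head 21 mm wide; a straight slot runs right across its centre, 4.5 mm wide, 6 mm deep (floor 11 mm below the mouth). The head is sprung: it yields down by up to 2.5 mm, from about 1 N at first to 5 N at its stop. Turning takes about 0.022 N m; the head stays where it is left.
- needle (a joint): angle in rad of the meter's red needle: 0 where it points along the scale's x axis, to the middle of the green band (0.1 either side), positive anticlockwise from above. It turns with the screw, in the same sense, by 0.8 of the screw's angle. It starts at 0.32 to 0.64 (left): turn the screw clockwise from above by 0.4 to 0.8 rad; the blade has up to 0.2 rad of play in the slot.
- zero_mark (a point): middle of the green zero band on the meter's face, 8 mm wide, 36 mm above the worktop; the needle's pivot lies 40 mm in front of it (towards the scale's -x), and the needle is 40 mm long. Before drawing the blade out, ease it back within its play and then lift slowly, or it drags the needle along by up to 0.1 rad.
- stand: fixed wooden tool stand: base disc 72 mm wide, 4 mm thick, with an upright round tube on it, 48 mm wide, top 60 mm above the worktop, with a central round hole 17 mm wide. Origin: centre of the underside.
- tuning_tool: plastic tuning tool, 109 mm long, 30 g, upright in the stand, blade down. Origin: middle of the blade's tip; z up to the handle. From the tip: white blade 12 mm wide (along x), 2.6 mm thick (along y), 7 mm long; white shank 12 mm wide up to 55 mm; blue collar 25 mm wide, 55 to 59 mm, by which it hangs on the stand's rim, tip 5 mm above the worktop, with 2.5 mm of play all round.
- tool_grip (a point): place to hold the tool, on its axis 85 mm above the tip: the blue handle, from 59 to 109 mm above the tip, 20 mm wide along the tool's x and 14 mm between its flats along the tool's y. Grasp across the flats. Axes as the tool's.
- mill: bystander: grey and clear mill, 44 mm wide, 90 mm high, right of the scale. Origin: centre of the underside.
- green_jar: bystander: spice jar with a black cap and a green label, 40 mm wide, 105 mm high, beyond the stand. Origin: centre of the underside.
- tub: bystander: white yoghurt tub, 72 mm wide, 71 mm high, behind on the right. Origin: centre of the underside.
Things that resemble listed ones, but are neither listed nor needed, are in the scene too. What is shaped like the stand but orange is not meant.

How it is judged (in metres and radians):
On the way, in this order (a step that is already met when the one before it is completed fails the run):
1. the tool's blade is seated in the trimmer's slot (its tip more than 9.8 mm below the well's mouth and within 4 mm of its axis) (z of tuning_tool in the frame of well below -0.0098 m and horizontal distance between tuning_tool and well below 0.004 m), for 0.2 s.
2. the needle has been brought into the green band (within 0.1 rad of 0) while the tool is still in the slot (its tip more than 7.5 mm below the well's mouth, within 5 mm of its axis) (z of tuning_tool in the frame of well below -0.0075 m and horizontal distance between tuning_tool and well below 0.005 m and value of joint needle between -0.1 and 0.1 rad), for 0.2 s.
At the end, for the whole second after the job is handed in: the needle rests within 0.1 rad of 0, in the green band, and the tool stands released and at rest in the stand's hole: axis within 6 mm of the stand's, upright within 0.1 rad, collar down on the rim (tip 2 to 8 mm above the worktop) (value of joint needle between -0.1 and 0.1 rad and horizontal distance between tuning_tool and stand below 0.006 m and height (world z) of tuning_tool between 0.002 and 0.008 m and angle between tuning_tool's own z axis and vertical below 0.1 rad and linear speed of tuning_tool below 0.02 m/s and velocity of joint needle between -0.05 and 0.05 rad/s); the robot touches nothing.
It fails at once if the tool presses on the scale with more than 14 N (contact force between tuning_tool and scale above 14 N).
It fails at once if the grey mill is moved by more than 30 mm or tipped (distance of mill from where it was at the start of the episode above 0.03 m or angle between mill's own z axis and vertical above 0.4 rad).
It fails at once if the dark-capped spice jar is moved by more than 30 mm or tipped (distance of green_jar from where it was at the start of the episode above 0.03 m or angle between green_jar's own z axis and vertical above 0.4 rad).
It fails at once if the yoghurt tub is moved by more than 30 mm or tipped (distance of tub from where it was at the start of the episode above 0.03 m or angle between tub's own z axis and vertical above 0.4 rad).
It also fails if it takes over 61 s, if anything falls off the work surface, if the arm or the gripper's body presses on something with over 40 N, if the wrist force passes 120 N, or if a joint passes its speed limit or range.

## Working session

There is one attempt and no reset: what is moved stays moved. The work goes in short steps, Python scripts to look and compute and a tool call to move; the robot and the scene stay as the last step left them, time stands still between calls to the robot, and variables do not carry over. Pictures are saved under pics/ and viewed, at most 10 in all, crops included, and the job is handed in when it is done.

Besides the shell and the picture viewer there is one more tool, called after "Request:" by a JSON object that holds its "fn" and its "kwargs", one argument or row to a line. drive_tool: Moves the arm, as the interface text tells. Its arguments: {"type":"object","properties":{"travel":{"type":"array","items":{"type":"array","items":{"type":"number"}}},"twist":{"type":"array","items":{"type":"array","items":{"type":"number"}}},"fingers":{"type":"array","items":{"type":"number"}},"force":{"type":"number"}},"required":["travel","twist","fingers"]}

```bash
mkdir -p pics
cat > h.py <<'E'
import numpy as np, cv2
from bench import bot
def cam(n):
    c=bot.camera(n); return c
def K(c):
    f=c["frame"].shape[0]/2/np.tan(np.radians(c["fovy"])/2); return f
def ray(c,u,v):
    f=K(c); d=np.array([(u-c["cx"])/f,(v-c["cy"])/f]); s=d.copy()
    for _ in range(30): s=d/(1+c["k1"]*(s@s))
    R=np.array(c["R"]);t=np.array(c["t"]); return -R.T@t, R.T@np.array([s[0],s[1],1])
def onz(c,u,v,z):
    o,d=ray(c,u,v); return o+d*(z-o[2])/d[2]
def proj(c,X):
    p=np.array(c["R"])@np.array(X,float)+np.array(c["t"]); s=p[:2]/p[2]; s=s*(1+c["k1"]*(s@s)); return s*K(c)+[c["cx"],c["cy"]]
E
python3 - <<'E'
from h import *
for n in("top","side"):
    c=cam(n); o,d=ray(c,c["cx"],c["cy"]); print(n,o.round(),d.round(2),K(c),c["k1"],c["cx"],c["cy"])
    cv2.imwrite(f"pics/{n}0.png",cv2.resize(c["frame"][:,:,::-1],(800,600),interpolation=cv2.INTER_CUBIC))
print(bot.get_obs())
E
```

```text
top [ 472.   23. 1043.] [ 0.09  0.01 -1.  ] 350.1986645642703 -0.02146372934700906 255.76245315120832 189.48941411575282
side [ 369. 1163.  713.] [ 0.15 -0.86 -0.49] 445.2602177630883 -0.17122627053566203 243.03878928674544 185.19424698960813
{'t': 0.1, 'joint_pos': array([-1.39759809e+00,  2.59130526e-01,  2.08097557e-02,  1.33370389e+00,
        8.17691651e-06,  1.41819081e+00]), 'qd': array([ 0.00098164, -0.00101349,  0.00300342,  0.00041962,  0.0020795 ,
       -0.00123046]), 'effort': array([ 3.28950977e-03, -5.56695020e+01,  3.45071518e+01,  1.16386742e-02,
       -2.37805807e-04,  6.11350927e-06]), 'ee_pos': array([ 175.99242989, -520.83362209,  255.7185441 ]), 'tool_rot': array([-3.14037984e+00, -1.94804897e-04,  3.25803632e-01]), 'ft_force': array([ 0.67044863, -0.55516526, -0.13227271]), 'moment': array([-0.02294312,  0.03075498, -0.03525303]), 'gripper_force': 0.0, 'finger_gap': 85.27927081445178}
```

View pics/top0.png

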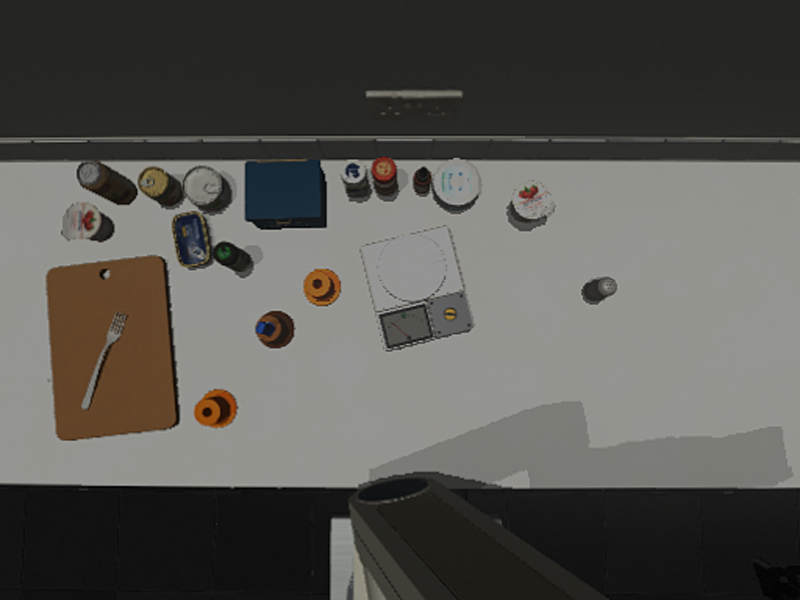

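View pics/side0.png

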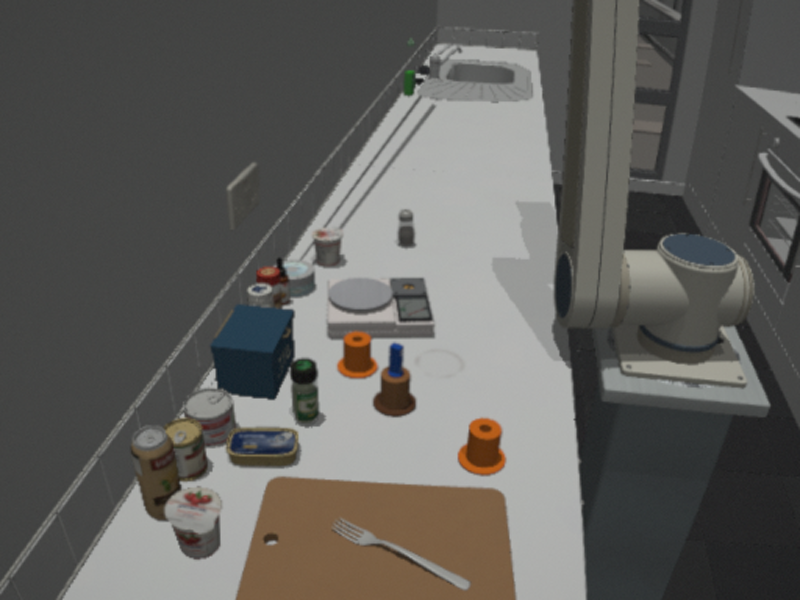

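The pictures show three stand-shaped things in the top view (800x600): brown with the blue tool at (273,329), and orange ones at (322,287) and (215,408). The brown one is meant, since it is wooden and holds the blue tool. The scale is at (415,290), with its well at (450,314) and its meter at (404,326). I'll confirm this in a crop and measure.

Run:
```python
from h import *
c=cam("top"); F=c["frame"]; s=cam("side"); S=s["frame"]
a=cv2.resize(F[185:235,150:200,::-1],(400,400),interpolation=cv2.INTER_CUBIC)
b=cv2.resize(F[185:235,235:310,::-1],(600,400),interpolation=cv2.INTER_CUBIC)
cv2.imwrite("pics/crop1.png",cv2.resize(np.hstack([a,b]),(800,320)))
h=cv2.cvtColor(F,cv2.COLOR_RGB2HSV); hs=cv2.cvtColor(S,cv2.COLOR_RGB2HSV)
def blob(h,lo,hi,x0,y0,x1,y1):
    m=np.zeros(h.shape[:2],np.uint8); m[y0:y1,x0:x1]=cv2.inRange(h,lo,hi)[y0:y1,x0:x1]; return m
mb=blob(h,(110,120,40),(130,255,255),155,195,195,230)
p=np.argwhere(mb)[:,::-1]; print("blue top",len(p),p.mean(0),p.min(0),p.max(0),onz(c,*p.mean(0),114))
mr=blob(h,(3,60,20),(16,200,140),155,190,195,230)|mb
k=max(cv2.findContours(mr,0,1)[0],key=cv2.contourArea); print("brown",cv2.fitEllipse(k), cv2.boundingRect(k))
q=cv2.fitEllipse(k)[0]; print("brown base z2",onz(c,*q,2))
ms=blob(hs,(110,120,40),(130,255,255),240,210,270,250)
p=np.argwhere(ms)[:,::-1]; print("side blue",len(p),p.mean(0),p.min(0),p.max(0))
# side handle center ~z 89
u=p.mean(0); print(onz(s,*u,89))
my=blob(h,(18,90,60),(35,255,255),275,190,300,212); p=np.argwhere(my)[:,::-1]; print("screw",len(p),p.mean(0),onz(c,*p.mean(0),35))
mr=blob(h,(0,70,40),(6,255,255),240,190,280,225)|blob(h,(174,70,40),(180,255,255),240,190,280,225);p=np.argwhere(mr)[:,::-1];print("red",p.tolist())
mg=blob(h,(45,80,30),(80,255,255),240,190,280,225);p=np.argwhere(mg)[:,::-1];print("green",p.mean(0),onz(c,*p.mean(0),36))
```

```text
blue top 43 [168.18604651 209.44186047] [164 206] [174 213] [499.93313294 262.80873687 114.        ]
brown ((175.6567840576172, 210.3828125), (23.00830841064453, 23.567947387695312), 91.16659545898438) (163, 199, 25, 24)
brown base z2 [500.58077651 269.34643844   2.        ]
side blue 99 [252.78787879 230.66666667] [249 220] [256 240]
[499.48528984 276.5529824   89.        ]
screw 36 [287.91666667 200.63888889] [528.20263324 -61.8504866   35.        ]
red [[252, 207], [253, 208], [254, 209], [259, 214]]
green [258. 201.] [527.00732601  24.27287906  36.        ]
```

View pics/crop1.png

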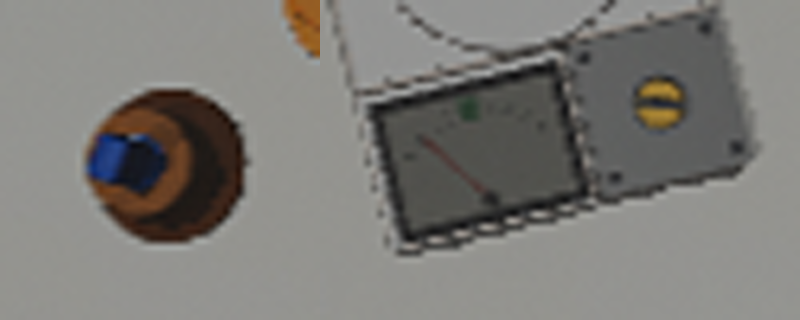

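The crop confirms the brown stand with the blue-handled tool. The needle points left of the green mark, and the slot runs nearly left-right in the image. I'll refine the angles and start turning the wrist towards the grasp yaw.

```bash
cat >> h.py <<'E'
def yaw():
    return bot.get_obs()["tool_rot"][2]
def go(goal):  # tool-frame shift to world goal at present attitude
    from scipy.spatial.transform import Rotation as Ro
    o=bot.get_obs(); R=Ro.from_euler("xyz",o["tool_rot"]); d=R.inv().apply(np.array(goal)-o["ee_pos"]); print("pos",o["ee_pos"].round(1),"rot",o["tool_rot"].round(3),"j6",o["joint_pos"][[0,5]].round(2),"shift",d.round(1),"t",o["t"],"F",o["ft_force"].round(1)); return d
E
python3 - <<'E'
from h import *
c=cam("top"); F=c["frame"]; h=cv2.cvtColor(F,cv2.COLOR_RGB2HSV)
B=F[...,2].astype(float)
# upsampled bright-blue top of handle
U=cv2.resize(F[195:225,155:190],None,fx=8,fy=8,interpolation=cv2.INTER_CUBIC); hu=cv2.cvtColor(U,cv2.COLOR_RGB2HSV)
for v in(110,130,150):
    m=cv2.inRange(hu,(105,100,v),(130,255,255))
    ks=cv2.findContours(m,0,1)[0]
    if not ks: continue
    k=max(ks,key=cv2.contourArea)[:,0,:]
    P=np.array([onz(c,155+(x+.5)/8-.5,195+(y+.5)/8-.5,114)[:2] for x,y in k],np.float32); print("top",v,cv2.minAreaRect(P))
# screw: head disc & slot
U=cv2.resize(F[190:212,275:301],None,fx=8,fy=8,interpolation=cv2.INTER_CUBIC); hu=cv2.cvtColor(U,cv2.COLOR_RGB2HSV)
m=cv2.inRange(hu,(15,90,70),(35,255,255)); k=np.vstack(cv2.findContours(m,0,1)[0])
P=np.array([onz(c,275+(x+.5)/8-.5,190+(y+.5)/8-.5,35)[:2] for x,y in k[:,0,:]],np.float32); print("head",cv2.minEnclosingCircle(P),cv2.fitEllipse(P))
n,l,st,ce=cv2.connectedComponentsWithStats(m); 
g=[onz(c,275+(x+.5)/8-.5,190+(y+.5)/8-.5,35)[:2] for (x,y),s in zip(ce[1:],st[1:]) if s[4]>100]; print("halves",g,st[1:,4])
if len(g)==2:
    d=g[0]-g[1]; print("slot dir",np.arctan2(d[1],d[0])+np.pi/2,"mid",(g[0]+g[1])/2)
pv=onz(c,261.56-.4,215.9-.4,36);gr=onz(c,258,201,36);tp=onz(c,250.9-.4,206.4-.4,36)
a=gr-pv;b=tp-pv;print("yaw",np.arctan2(a[1],a[0]),np.linalg.norm(a),"needle",np.arctan2(b[1],b[0]),np.linalg.norm(b))
# plate+panel corners from crop: front-left, front-right
A=onz(c,235+80/6.4-.4,185+250/6.4-.4,40);Bq=onz(c,235+435/6.4-.4,185+155/6.4-.4,40);print(A,Bq,np.arctan2(*( (A-Bq)[[1,0]]))-np.pi/2)
E
```

```text
top 110 ((500.5832214355469, 268.697021484375), (10.725261688232422, 15.981023788452148), 68.57150268554688)
top 130 ((502.26708984375, 265.9301452636719), (3.3473126888275146, 9.440027236938477), 65.79085540771484)
head ((528.0167846679688, -61.137115478515625), 11.404780387878418) ((527.897705078125, -61.17897033691406), (19.349285125732422, 22.249710083007812), 84.40658569335938)
halves [array([533.75199058, -61.69010216]), array([522.24236069, -60.72285565])] [1117 1165]
slot dir 1.4869553087897454 mid [527.99717563 -61.20647891]
yaw 0.21546524637978148 42.585816388135164 needle 0.8450672545430212 40.96751233082916
[462.07547614  55.26834615  40.        ] [ 504.55844395 -103.15798919   40.        ] 0.2619923049845847
```

Request:
{"fn": "drive_tool", "kwargs": {
  "travel": [
    [0,0,0],
    [0,0,0],
    [0,0,0],
    [0,0,0],
    [0,0,0],
    [0,0,0],
    [0,0,0],
    [0,0,0],
    [0,0,0],
    [0,0,0],
    [0,0,0],
    [0,0,0],
    [0,0,0],
    [0,0,0],
    [0,0,0]
  ],
  "twist": [
    [0,0,-10.7],
    [0,0,-10.7],
    [0,0,-10.7],
    [0,0,-10.7],
    [0,0,-10.7],
    [0,0,-10.7],
    [0,0,-10.7],
    [0,0,-10.7],
    [0,0,-10.7],
    [0,0,-10.7],
    [0,0,-10.7],
    [0,0,-10.7],
    [0,0,-10.7],
    [0,0,-10.7],
    [0,0,0]
  ],
  "fingers": [-1,-1,-1,-1,-1,-1,-1,-1,-1,-1,-1,-1,-1,-1,-1]
}}

```text
t: 2.12
ee_pos: [176.0, -521.0, 256.2]
tool_rot: [3.141, -0.0, 2.939]
ft_force: [-0.8, 0.3, 1.2]
finger_gap: 85.2
gripper_force: 0.0
```

Run:
```python
from h import *
go([450,-300,256]);
o=bot.get_obs()["ee_pos"]
from scipy.spatial.transform import Rotation as Ro
R=Ro.from_euler("xyz",bot.get_obs()["tool_rot"]); print(R.inv().apply(np.array([500,268.5,200])-[450,-300,256]))
# slot by moments of dark pixels in head, averaged frames
G=np.mean([cam("top")["frame"].astype(float) for _ in range(4)],0); c=cam("top")
U=cv2.resize(G.astype(np.float32),None,fx=8,fy=8,interpolation=cv2.INTER_CUBIC)
ctr=proj(c,[528,-61.2,35]); 
yy,xx=np.mgrid[0:U.shape[0],0:U.shape[1]]; px=(xx+.5)/8-.5; py=(yy+.5)/8-.5
r=np.hypot(px-ctr[0],py-ctr[1])*1008/350
I=U[...,0]; w=np.clip(np.percentile(I[r<8],80)-I,0,None)*(r<8.5)
print("ctr",ctr)
dx=px-(w*px).sum()/w.sum(); dy=py-(w*py).sum()/w.sum()
cov=np.array([[(w*dx*dx).sum(),(w*dx*dy).sum()],[0,(w*dy*dy).sum()]]); cov[1,0]=cov[0,1]
e,v=np.linalg.eigh(cov/w.sum()); d=v[:,1]; print(e)
A=onz(c,*(ctr-3*d),35);B=onz(c,*(ctr+3*d),35); print("slot",np.arctan2(*(B-A)[[1,0]])%np.pi)
print(G[195:207,281:295,0].astype(int))
```

```text
pos [ 176.  -521.   256.2] rot [ 3.141 -0.     2.939] j6 [-1.4 -1.2] shift [-2.239e+02  2.716e+02  2.000e-01] t 2.125 F [-0.8  0.3  1.2]
[ 65.38232289 566.92619087  56.10789566]
ctr [287.69107989 200.70895167]
[0.64258368 2.59374048]
slot 1.4940492003558048
[[ 95  95  94  94  95  94  94  93  93  93  93  93  92  92]
 [ 94  95  94  95  94  95  85  80  91  94  94  93  92  92]
 [ 95  95  95  95  74  58  79  61  40  61  88  94  91  92]
 [ 95  95  96  74  96 146 156 156 158  83  61  88  93  93]
 [ 95  95  96  58 138 158 156 155 156 160  84  83  94  93]
 [ 95  96  85  72  66  62  47  68  81 111  75  76  91  93]
 [ 95  95  85  62  66  67  49  41  42  42  49  77  92  93]
 [ 94  95  95  96 146 157 156 156 159 129  73  76  91  93]
 [ 94  94  94  70 107 147 153 153 155 132  75  85  93  92]
 [ 94  94  95  94  69 111 114 117  94  67  86  93  93  92]
 [ 94  94  94  94  94  83  79  70  87  93  93  94  93  92]
 [ 94  94  94  95  94  94  94  94  94  93  93  93  93  92]]
```

Request:
{"fn": "drive_tool", "kwargs": {
  "travel": [
    [-37.3,45.3,0],
    [-37.3,45.3,0],
    [-37.3,45.3,0],
    [-37.3,45.3,0],
    [-37.3,45.3,0],
    [-37.3,45.3,0],
    [6,51.5,5],
    [6,51.5,5],
    [6,51.5,5],
    [6,51.5,5],
    [6,51.5,5],
    [6,51.5,5],
    [6,51.5,5],
    [6,51.5,5],
    [6,51.5,5],
    [6,51.5,5],
    [6,51.5,5],
    [0,0,0],
    [0,0,0]
  ],
  "twist": [
    [0,0,0],
    [0,0,0],
    [0,0,0],
    [0,0,0],
    [0,0,0],
    [0,0,0],
    [0,0,0],
    [0,0,0],
    [0,0,0],
    [0,0,0],
    [0,0,0],
    [0,0,0],
    [0,0,0],
    [0,0,0],
    [0,0,0],
    [0,0,0],
    [0,0,0],
    [0,0,5.5],
    [0,0,0]
  ],
  "fingers": [-1,-1,-1,-1,-1,-1,-1,-1,-1,-1,-1,-1,-1,-1,-1,-1,-1,-1,-1]
}}

```text
t: 4.75
ee_pos: [498.0, 269.3, 201.0]
tool_rot: [-3.141, -0.0, 2.845]
ft_force: [0.5, -1.1, 0.0]
finger_gap: 85.1
gripper_force: 0.0
```

Run:
```python
from h import *
go([500,268.5,96])
c=cam("side");F=c["frame"]
for X in([500,268.5,114],[500,268.5,60]): print(proj(c,X))
cv2.imwrite("pics/s1.png",cv2.resize(F[150:270,170:330,::-1],(800,600),interpolation=cv2.INTER_CUBIC))
```

```text
pos [498.  269.3 201. ] rot [-3.141 -0.     2.845] j6 [0.35 0.64] shift [ -2.2  -0.2 105. ] t 4.75 F [ 0.5 -1.1  0. ]
[253.41225514 220.33168366]
[252.79257974 238.38226868]
```

View pics/s1.png

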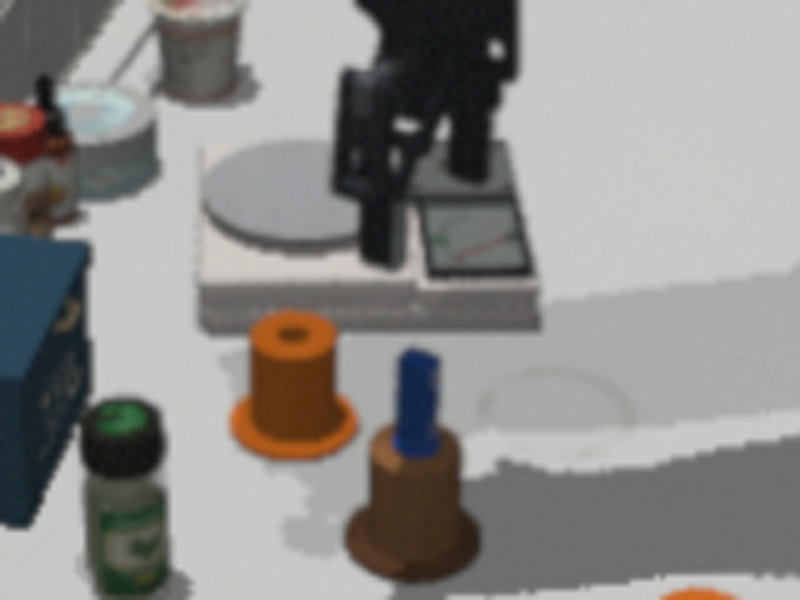

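The side crop shows the tool upright in the brown stand, with the handle top near crop (420,353). My estimate predicts (417,352), so the position holds and I can descend.

Request:
{"fn": "drive_tool", "kwargs": {
  "travel": [
    [-2,0,25],
    [0,0,25],
    [0,0,25],
    [0,0,20],
    [0,0,10],
    [0,0,0],
    [0,0,0],
    [0,0,0],
    [0,0,0],
    [0,0,0],
    [0,0,0],
    [0,0,0],
    [0,0,0],
    [0,0,0]
  ],
  "twist": [
    [0,0,0],
    [0,0,0],
    [0,0,0],
    [0,0,0],
    [0,0,0],
    [0,0,0],
    [0,0,0],
    [0,0,0],
    [0,0,0],
    [0,0,0],
    [0,0,0],
    [0,0,0],
    [0,0,0],
    [0,0,0]
  ],
  "fingers": [-1,-1,-1,-1,-1,-1,0.2,0.4,0.6,0.8,1,1,1,1],
  "force": 40
}}

```text
t: 6.55
ee_pos: [500.3, 268.2, 96.6]
tool_rot: [3.141, 0.0, 2.844]
ft_force: [-1.3, 0.3, 5.1]
finger_gap: 13.5
gripper_force: 39.6
```

Request:
{"fn": "drive_tool", "kwargs": {
  "travel": [
    [0,0,-10],
    [0,0,-24],
    [0,0,-35],
    [0,0,-35],
    [-15.4,-38.3,0],
    [-15.4,-38.3,0],
    [-15.4,-38.3,0],
    [-15.4,-38.3,0],
    [-15.4,-38.3,0],
    [-15.4,-38.3,0],
    [-15.4,-38.3,0],
    [-15.4,-38.3,0],
    [0,0,0],
    [0,0,0]
  ],
  "twist": [
    [0,0,0],
    [0,0,0],
    [0,0,0],
    [0,0,0],
    [0,0,9.9],
    [0,0,0],
    [0,0,0],
    [0,0,0],
    [0,0,0],
    [0,0,0],
    [0,0,0],
    [0,0,0],
    [0,0,0],
    [0,0,0]
  ],
  "fingers": [1,1,1,1,1,1,1,1,1,1,1,1,1,1]
}}

```text
t: 8.3
ee_pos: [478.3, -60.7, 200.5]
tool_rot: [3.141, -0.0, 2.671]
ft_force: [-0.0, -0.7, -0.5]
finger_gap: 13.6
gripper_force: 39.2
```

Request:
{"fn": "drive_tool", "kwargs": {
  "travel": [
    [0,0,0],
    [0,0,0],
    [0,0,0],
    [0,0,0],
    [0,0,0],
    [0,0,0],
    [0,0,0],
    [5.5,49,0],
    [0,0,0],
    [0,0,0]
  ],
  "twist": [
    [0,0,9.9],
    [0,0,9.9],
    [0,0,9.9],
    [0,0,9.9],
    [0,0,9.9],
    [0,0,9.9],
    [0,0,9.9],
    [0,0,0],
    [0,0,0],
    [0,0,0]
  ],
  "fingers": [1,1,1,1,1,1,1,1,1,1]
}}

```text
t: 9.55
ee_pos: [527.4, -59.5, 200.0]
tool_rot: [-3.14, -0.0, 1.464]
ft_force: [-0.5, 0.3, -1.0]
finger_gap: 13.1
gripper_force: 39.4
```

Run:
```python
from h import *
go([528,-61.2,200])
c=cam("side");F=c["frame"]
P=bot.get_obs()["ee_pos"]; print("pred tip",proj(c,P-[0,0,91]),proj(c,P-[0,0,91-55]),"well",proj(c,[528,-61.2,40]))
u,v=proj(c,P-[0,0,70]).astype(int)
x0,y0=u-48,v-36
cv2.imwrite("pics/s2.png",cv2.resize(F[y0:y0+72,x0:x0+96,::-1],(800,600),interpolation=cv2.INTER_CUBIC));print(x0,y0)
```

```text
pos [527.4 -59.5 200. ] rot [-3.14  -0.     1.464] j6 [-0.27  1.41] shift [-1.6  0.8 -0.1] t 9.55 F [-0.5  0.3 -1. ]
pred tip [262.12199465 162.79286094] [262.78662068 146.46138041] well [261.09654689 182.24133082]
214 120
```

View pics/s2.png

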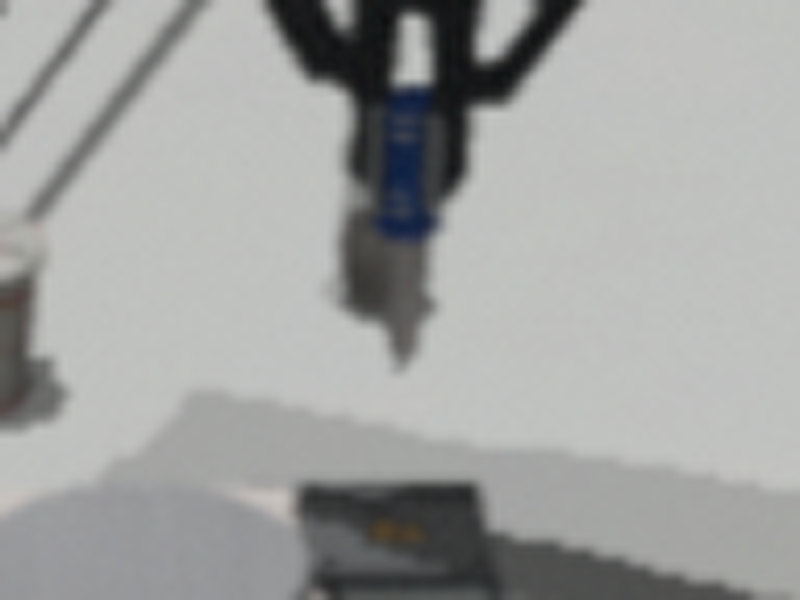

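The side crop shows the tool held upright, its tip at crop (401,370). The well's brass shows at (398,530), clear of the grey plate. I'll compare the tip and well columns in this same view.

Run:
```python
from h import *
c=cam("side");F=c["frame"].astype(float)
for _ in range(3): F+=cam("side")["frame"]
F/=4
h=cv2.cvtColor(F.astype(np.uint8),cv2.COLOR_RGB2HSV)
m=cv2.inRange(h,(12,100,50),(35,255,255))[176:192,250:275]; p=np.argwhere(m)[:,::-1]+[250,176]; print("screw",len(p),p.mean(0),p.min(0),p.max(0),"pred",proj(c,[528,-61.2,35]))
print(F[158:167,254:272,0].astype(int))
for v in range(156,165):
    r=F[v,258:268,0]; w=np.clip(np.r_[F[v,269:272,0]].mean()-4-r,0,None); print(v,(w*np.arange(258,268)).sum()/w.sum(),w.sum())
hb=cv2.inRange(h,(110,120,40),(130,255,255))[128:152,250:275];p=np.argwhere(hb)[:,::-1]+[250,128]
for v in range(130,150):
    q=p[p[:,1]==v]; 
    if len(q): print(v,q[:,0].mean(),len(q),end="; ")
P=bot.get_obs()["ee_pos"]; print([proj(c,P-[0,0,91.6-z]).round(1) for z in(0,7,57,80)])
print("shift of 1mm x:",proj(c,[529,-61,40])-proj(c,[528,-61,40]))
```

```text
screw 2 [259.5 183. ] [259 183] [260 183] pred [261.03923946 183.62845413]
[[190 185 167 139 130 116  94  91  96  98 124 164 186 190 191 191 190 190]
 [191 191 188 186 183 165 123  94  95 103 149 185 190 191 190 191 191 191]
 [190 191 191 191 192 186 152 102  96 104 152 187 191 191 191 190 191 191]
 [191 191 191 190 191 188 161 115 100 113 157 188 191 191 190 192 191 191]
 [191 191 191 191 191 190 177 141 112 138 173 190 191 191 191 191 191 191]
 [191 190 191 191 191 191 187 159 138 168 187 191 191 191 191 191 192 191]
 [191 191 191 191 191 191 190 175 171 187 191 191 191 192 191 191 191 191]
 [191 191 191 190 191 191 191 190 190 191 191 190 192 193 192 190 191 191]
 [191 192 191 191 192 192 193 194 193 193 193 192 192 193 192 191 191 191]]
156 261.3406268480189 845.5000000000001
157 261.3137446947437 765.75
158 261.25345423143347 579.0000000000001
159 261.65408805031444 397.5
160 261.98244274809167 327.49999999999994
161 262.0364372469635 288.16666666666674
162 262.0552462526767 194.5833333333333
163 261.896790980052 96.08333333333337
164 261.57434402332365 28.583333333333314
131 263.0 5; 132 262.75 4; 133 262.6666666666667 3; 136 261.0 1; 137 262.5 4; 138 263.0 3; 139 262.0 5; 140 262.3333333333333 3; 141 262.5 4; 142 262.0 2; 144 263.0 1; 145 264.0 1; 146 262.5 6; 147 262.0 5; [array([262.1, 162.7]), array([262.2, 160.7]), array([262.8, 145.8]), array([263.1, 138.8])]
shift of 1mm x: [-0.31315746 -0.03248915]
```

Request:
{"fn": "drive_tool", "kwargs": {
  "travel": [
    [-1.6,0.8,15],
    [0,0,20],
    [0,0,20],
    [0,0,12],
    [0,0,5],
    [0,0,0],
    [0,0,0],
    [0,0,0]
  ],
  "twist": [
    [0,0,0],
    [0,0,0],
    [0,0,0],
    [0,0,0],
    [0,0,0],
    [0,0,0],
    [0,0,0],
    [0,0,0]
  ],
  "fingers": [1,1,1,1,1,1,1,1]
}}

```text
t: 10.8
ee_pos: [528.5, -62.4, 128.8]
tool_rot: [3.141, 0.0, 1.462]
ft_force: [-0.3, -0.1, -0.2]
finger_gap: 13.4
gripper_force: 39.4
```

Run:
```python
from h import *
go([528,-61.2,127])
c=cam("side");F=c["frame"]
x0,y0=213,132
cv2.imwrite("pics/s3.png",cv2.resize(F[y0:y0+72,x0:x0+96,::-1],(800,600),interpolation=cv2.INTER_CUBIC))
```

```text
pos [528.5 -62.4 128.8] rot [3.141 0.    1.462] j6 [-0.28  1.4 ] shift [ 1.1 -0.6  1.8] t 10.8 F [-0.3 -0.1 -0.2]
```

View pics/s3.png

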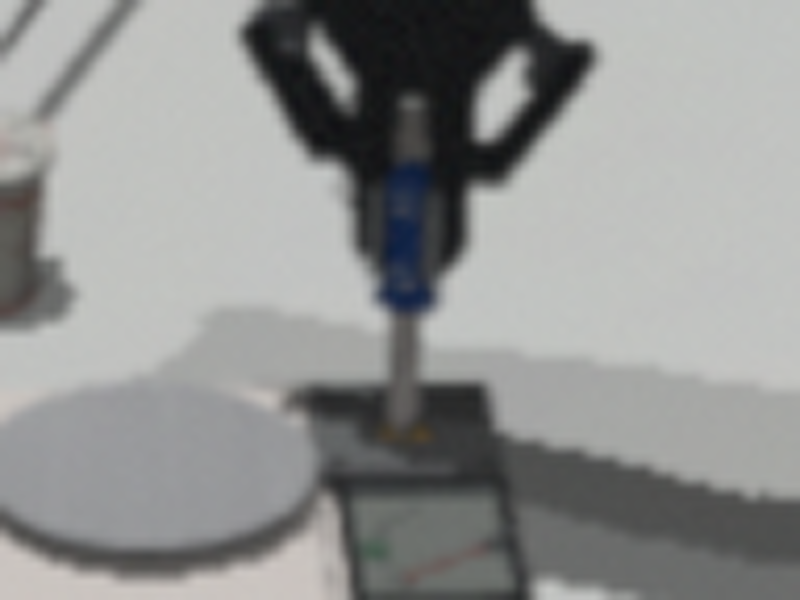

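The blade enters the well, with brass visible on both sides of the shank at crop (385–425,435), so it is centred. I'll lower in small steps and watch the force.

Request:
{"fn": "drive_tool", "kwargs": {
  "travel": [
    [0.8,-0.4,1],
    [0,0,1],
    [0,0,0.5],
    [0,0,0],
    [0,0,0]
  ],
  "twist": [
    [0,0,0],
    [0,0,0],
    [0,0,0],
    [0,0,0],
    [0,0,0]
  ],
  "fingers": [1,1,1,1,1]
}}

```text
t: 11.48
ee_pos: [528.0, -61.5, 125.8]
tool_rot: [-3.142, 0.0, 1.462]
ft_force: [-0.7, -0.0, -0.2]
finger_gap: 13.7
gripper_force: 39.4
```

Request:
{"fn": "drive_tool", "kwargs": {
  "travel": [
    [0,0,0.5],
    [0,0,0.5],
    [0,0,0],
    [0,0,0]
  ],
  "twist": [
    [0,0,0],
    [0,0,0],
    [0,0,0],
    [0,0,0]
  ],
  "fingers": [1,1,1,1]
}}

```text
t: 11.98
ee_pos: [528.0, -61.5, 124.8]
tool_rot: [-3.142, -0.0, 1.462]
ft_force: [-0.0, 0.4, 0.1]
finger_gap: 13.6
gripper_force: 39.4
```

Request:
{"fn": "drive_tool", "kwargs": {
  "travel": [
    [0,0,0.5],
    [0,0,0.5],
    [0,0,0.5],
    [0,0,0],
    [0,0,0]
  ],
  "twist": [
    [0,0,0],
    [0,0,0],
    [0,0,0],
    [0,0,0],
    [0,0,0]
  ],
  "fingers": [1,1,1,1,1]
}}

```text
t: 12.6
ee_pos: [528.0, -61.5, 123.3]
tool_rot: [3.142, -0.0, 1.462]
ft_force: [0.1, 0.5, 0.6]
finger_gap: 13.8
gripper_force: 39.4
```

Request:
{"fn": "drive_tool", "kwargs": {
  "travel": [
    [0,0,0.5],
    [0,0,0.5],
    [0,0,0],
    [0,0,0]
  ],
  "twist": [
    [0,0,0],
    [0,0,0],
    [0,0,0],
    [0,0,0]
  ],
  "fingers": [1,1,1,1]
}}

```text
t: 13.1
ee_pos: [527.9, -61.5, 122.3]
tool_rot: [-3.142, -0.0, 1.462]
ft_force: [0.0, 0.4, -0.4]
finger_gap: 13.4
gripper_force: 39.4
```

Request:
{"fn": "drive_tool", "kwargs": {
  "travel": [
    [0,0,0.5],
    [0,0,0.5],
    [0,0,0.5],
    [0,0,0],
    [0,0,0]
  ],
  "twist": [
    [0,0,0],
    [0,0,0],
    [0,0,0],
    [0,0,0],
    [0,0,0]
  ],
  "fingers": [1,1,1,1,1]
}}

```text
t: 13.72
ee_pos: [528.0, -61.5, 120.8]
tool_rot: [-3.142, -0.0, 1.462]
ft_force: [0.3, -0.4, 0.3]
finger_gap: 13.5
gripper_force: 39.4
```

Request:
{"fn": "drive_tool", "kwargs": {
  "travel": [
    [0,0,0.5],
    [0,0,0],
    [0,0,0]
  ],
  "twist": [
    [0,0,0],
    [0,0,0],
    [0,0,0]
  ],
  "fingers": [1,1,1]
}}

```text
t: 14.1
ee_pos: [528.0, -61.5, 120.3]
tool_rot: [3.141, -0.0, 1.462]
ft_force: [-0.4, -0.8, -0.1]
finger_gap: 13.7
gripper_force: 39.4
```

Request:
{"fn": "drive_tool", "kwargs": {
  "travel": [
    [0,0,0.5],
    [0,0,0],
    [0,0,0]
  ],
  "twist": [
    [0,0,0],
    [0,0,0],
    [0,0,0]
  ],
  "fingers": [1,1,1]
}}

```text
t: 14.48
ee_pos: [528.0, -61.5, 119.8]
tool_rot: [3.141, -0.0, 1.462]
ft_force: [-0.1, 1.0, 1.1]
finger_gap: 13.7
gripper_force: 39.5
```

Request:
{"fn": "drive_tool", "kwargs": {
  "travel": [
    [0,0,0.5],
    [0,0,0],
    [0,0,0]
  ],
  "twist": [
    [0,0,0],
    [0,0,0],
    [0,0,0]
  ],
  "fingers": [1,1,1]
}}

```text
t: 14.85
ee_pos: [528.0, -61.5, 119.3]
tool_rot: [3.141, -0.0, 1.462]
ft_force: [-0.0, 1.1, 2.3]
finger_gap: 13.5
gripper_force: 39.6
```

Request:
{"fn": "drive_tool", "kwargs": {
  "travel": [
    [0,0,0],
    [0,0,0],
    [0,0,0],
    [0,0,0],
    [0,0,0],
    [0,0,0],
    [0,0,0],
    [0,0,0]
  ],
  "twist": [
    [0,0,4],
    [0,0,4],
    [0,0,4],
    [0,0,4],
    [0,0,4],
    [0,0,0],
    [0,0,0],
    [0,0,0]
  ],
  "fingers": [1,1,1,1,1,1,1,1]
}}

```text
t: 15.85
ee_pos: [527.7, -61.4, 119.2]
tool_rot: [-3.141, 0.0, 1.114]
ft_force: [-2.7, 1.2, 2.7]
finger_gap: 13.9
gripper_force: 39.7
```

```bash
cat >> h.py <<'E'
def needle(save=None):
    import sys
    o=bot.get_obs(); print("yaw",o["tool_rot"][2].round(3),"F",o["ft_force"].round(1),"M",o["moment"].round(3),o["t"])
    c=cam("side"); F=np.mean([c["frame"].astype(float)]+[cam("side")["frame"] for _ in range(3)],0).astype(np.float32)
    U=cv2.resize(F,None,fx=6,fy=6,interpolation=cv2.INTER_CUBIC)
    w=U[...,0]-(U[...,1]+U[...,2])/2
    g=U[...,1]-(U[...,0]+U[...,2])/2
    q=proj(c,[507,20,36]); ys,xs=np.mgrid[0:U.shape[0],0:U.shape[1]]
    reg=(abs(xs/6-q[0])<13)&(abs(ys/6-q[1])<12)
    W=lambda px:np.array([onz(c,(x+.5)/6-.5,(y+.5)/6-.5,36)[:2] for y,x in px])
    R=W(np.argwhere((w>12)&reg)); G=W(np.argwhere((g>12)&reg))
    vx,vy,x,y=cv2.fitLine(R.astype(np.float32),cv2.DIST_HUBER,0,.01,.01).ravel()
    s=(R-[x,y])@[vx,vy]; print("red n",len(R),"dir",np.arctan2(vy,vx),"ends",(np.array([x,y])+s.min()*np.array([vx,vy])).round(1),(np.array([x,y])+s.max()*np.array([vx,vy])).round(1),"green",G.mean(0).round(1),len(G))
    if save: u,v=q.astype(int); cv2.imwrite(save,cv2.resize(F[v-24:v+24,u-32:u+32,::-1],(800,600),interpolation=cv2.INTER_CUBIC))
E
python3 -c "
from h import *
needle('pics/n1.png')"
```

```text
yaw 1.114 F [-2.7  1.2  2.7] M [0.302 0.631 0.008] 15.85
red n 34 dir 0.7222978 ends [495.5  23.9] [507.2  34.2] green [525.3  28.3] 121[ WARN:0@3.009] global loadsave.cpp:1063 imwrite_ Unsupported depth image for selected encoder is fallbacked to CV_8U.
```

View pics/n1.png

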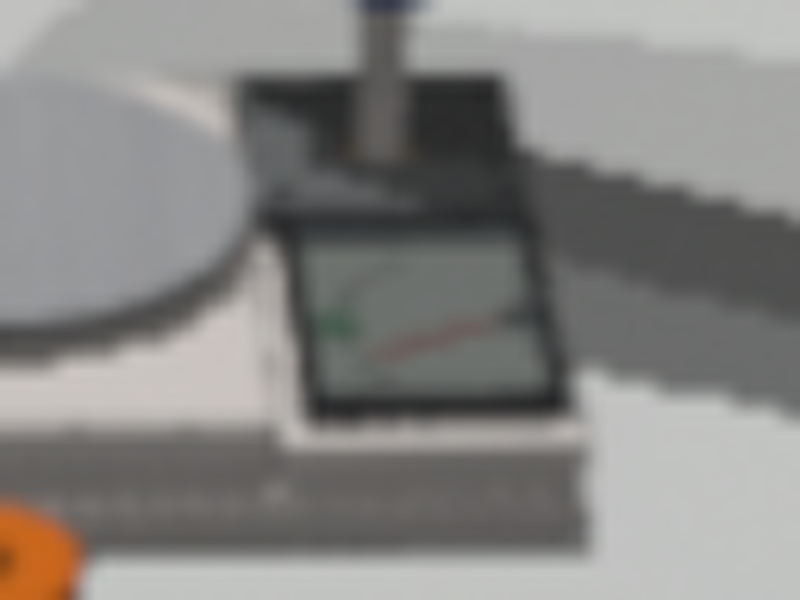

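The needle now runs from its tip at crop (380,358) to the pivot at (515,318), with green at (338,328). It still sits left of zero but has moved a little, so the blade is engaged. Side load is low, so I'll keep turning.

Request:
{"fn": "drive_tool", "kwargs": {
  "travel": [
    [0,0,0],
    [0,0,0],
    [0,0,0],
    [0,0,0],
    [0,0,0],
    [0,0,0],
    [0,0,0],
    [0,0,0]
  ],
  "twist": [
    [0,0,4],
    [0,0,4],
    [0,0,4],
    [0,0,4],
    [0,0,4],
    [0,0,4],
    [0,0,0],
    [0,0,0]
  ],
  "fingers": [1,1,1,1,1,1,1,1]
}}

```text
t: 17.05
ee_pos: [527.8, -61.4, 119.2]
tool_rot: [-3.141, 0.0, 0.696]
ft_force: [-3.2, 1.6, 2.2]
finger_gap: 13.8
gripper_force: 39.7
```

```bash
sed -i 's/(w>12)&reg/(w>7)\&reg/; s/cv2.resize(F\[v/cv2.resize(F.astype(np.uint8)[v/' h.py; python3 -c "
from h import *
needle('pics/n2.png')
c=cam('side');q=proj(c,[507,20,36]).astype(int)
W=lambda x,y:onz(c,q[0]-32+x/12.5-.5,q[1]-24+y/12.5-.5,36)[:2]
p,g,t=W(515,318),W(338,328),W(380,358)
a,b=g-p,t-p;print(p,g,np.hypot(*a),np.arctan2(a[1],a[0]),'old needle',np.arctan2(b[1],b[0]),np.hypot(*b))"
```

```text
yaw 0.696 F [-3.2  1.6  2.2] M [ 0.575  0.97  -0.023] 17.05
red n 806 dir 0.81487787 ends [493.6  12.7] [544.1  66.3] green [526.3  28.4] 87
[484.11169065  15.70344685] [524.9803448  29.2993513] 43.07081969922399 0.32115628366566773 old needle 0.7173905645392261 38.432710032674834
```

View pics/n2.png

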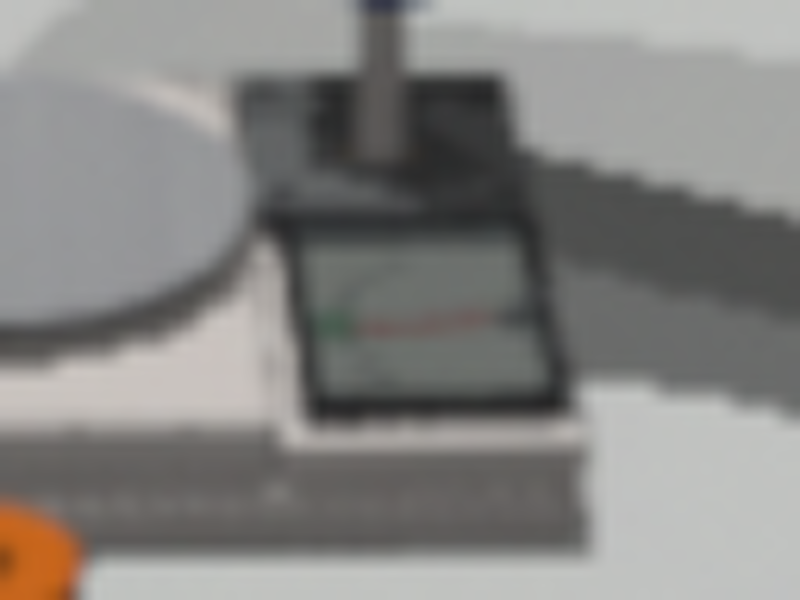

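The needle now runs from crop (365,330) to (515,316) and the green mark is at (335,326). It is close to zero, slightly left. I'll measure it precisely with the orange cleared from the mask.

```bash
python3 - <<'E'
import re
s=open('h.py').read()
s=s.replace("    vx,vy,x,y=cv2","    k=np.hypot(*(R-[485,17]).T); R=R[(k>4)&(k<41)]; k=np.hypot(*(G-[525,28]).T); G=G[k<10]\n    vx,vy,x,y=cv2")
open('h.py','w').write(s)
E
python3 - <<'E'
from h import *
needle()
# top view: meter visible?
c=cam("top");F=np.mean([cam("top")["frame"].astype(float) for _ in range(3)],0).astype(np.float32)
U=cv2.resize(F,None,fx=8,fy=8,interpolation=cv2.INTER_CUBIC); q=proj(c,[507,20,36])
ys,xs=np.mgrid[0:U.shape[0],0:U.shape[1]]; reg=(abs(xs/8-q[0])<11)&(abs(ys/8-q[1])<10)
r=U[...,0]-(U[...,1]+U[...,2])/2; g=U[...,1]-(U[...,0]+U[...,2])/2
for nm,w in(("red",r),("green",g)):
    P=np.array([onz(c,(x+.5)/8-.5,(y+.5)/8-.5,36)[:2] for y,x in np.argwhere((w>9)&reg)])
    if len(P)<20: print(nm,len(P));continue
    vx,vy,x,y=cv2.fitLine(P.astype(np.float32),cv2.DIST_HUBER,0,.01,.01).ravel(); s=(P-[x,y])@[vx,vy]; print(nm,len(P),P.mean(0),np.arctan2(vy,vx),[(x+k*vx,y+k*vy) for k in(s.min(),s.max())])
v,u=int(q[1]),int(q[0]); cv2.imwrite("pics/n3.png",cv2.resize(F.astype(np.uint8)[v-18:v+18,u-20:u+28,::-1],(800,600),interpolation=cv2.INTER_CUBIC)); print(u,v)
E
```

```text
yaw 0.695 F [-4.1  2.   1.9] M [0.687 1.086 0.048] 17.3
red n 484 dir 0.44726565 ends [490.2  16.6] [518.8  30.3] green [526.1  28.3] 90
red 1158 [505.20067483  22.50316393] 0.3501202 [(np.float64(488.25654304714993), np.float64(16.32215731399505)), (np.float64(522.3086176918024), np.float64(28.7567728868411))]
green 614 [525.9771913   24.80024948] 0.7754494 [(np.float64(521.2017744970658), np.float64(20.354670089654164)), (np.float64(530.2836664453707), np.float64(29.257627680874272))]
259 207
```

View pics/n3.png

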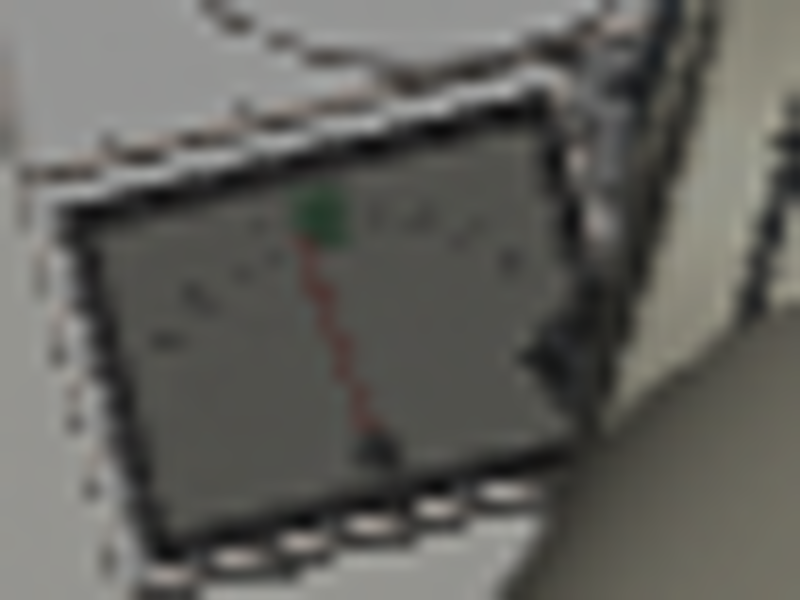

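The top view shows the needle from the pivot at (378,445) to its tip at (303,238), just left of the green patch at (320,212). The angle is about +0.11, so it needs about 8° more clockwise.

Request:
{"fn": "drive_tool", "kwargs": {
  "travel": [
    [0,0,0],
    [0,0,0],
    [0,0,0],
    [0,0,0],
    [0,0,0]
  ],
  "twist": [
    [0,0,3],
    [0,0,3],
    [0,0,2],
    [0,0,0],
    [0,0,0]
  ],
  "fingers": [1,1,1,1,1]
}}

```text
t: 18.32
ee_pos: [527.8, -61.4, 119.2]
tool_rot: [-3.141, 0.0, 0.554]
ft_force: [-4.5, 3.0, 0.9]
finger_gap: 13.5
gripper_force: 39.6
```

```bash
cat >> h.py <<'E'
def ntop():
    c=cam("top");F=np.mean([cam("top")["frame"].astype(float) for _ in range(3)],0).astype(np.float32)
    U=cv2.resize(F,None,fx=8,fy=8,interpolation=cv2.INTER_CUBIC); q=proj(c,[507,20,36])
    ys,xs=np.mgrid[0:U.shape[0],0:U.shape[1]]; reg=(abs(xs/8-q[0])<11)&(abs(ys/8-q[1])<10)
    r=U[...,0]-(U[...,1]+U[...,2])/2; g=U[...,1]-(U[...,0]+U[...,2])/2
    W=lambda m:np.array([onz(c,(x+.5)/8-.5,(y+.5)/8-.5,36)[:2] for y,x in np.argwhere(m&reg)])
    P=W(r>9);G=W(g>9); vx,vy=cv2.fitLine(P.astype(np.float32),cv2.DIST_HUBER,0,.01,.01).ravel()[:2]
    print("top needle dir",np.arctan2(vy,vx),"green",G.mean(0),"red mean",P.mean(0),len(P),len(G))
E
python3 -c "
from h import *
needle();ntop()"
```

```text
yaw 0.554 F [-4.5  3.   0.9] M [ 0.705  1.133 -0.039] 18.325
red n 397 dir 0.20789504 ends [489.   15.8] [521.8  22.8] green [526.1  29.1] 83
top needle dir 0.25824258 green [526.116424    25.25161778] red mean [505.12902855  19.986208  ] 1035 593
```

Request:
{"fn": "drive_tool", "kwargs": {
  "travel": [
    [0,0,0],
    [0,0,0],
    [0,0,0],
    [0,0,0],
    [0,0,0]
  ],
  "twist": [
    [0,0,-2],
    [0,0,-2],
    [0,0,-3],
    [0,0,0],
    [0,0,0]
  ],
  "fingers": [1,1,1,1,1]
}}

```text
t: 19.35
ee_pos: [528.1, -61.7, 119.4]
tool_rot: [3.141, -0.0, 0.676]
ft_force: [-3.8, 0.5, 2.2]
finger_gap: 13.3
gripper_force: 39.8
```

```bash
python3 -c "
from h import *
go([527.5,-61,150]);needle();ntop()"
```

```text
pos [528.1 -61.7 119.4] rot [ 3.141 -0.     0.676] j6 [-0.27  2.19] shift [ -0.   -0.9 -30.6] t 19.35 F [-3.8  0.5  2.2]
yaw 0.676 F [-3.8  0.5  2.2] M [0.175 0.946 0.042] 19.35
red n 392 dir 0.19838037 ends [489.3  16.2] [521.9  22.7] green [525.9  29.2] 79
top needle dir 0.25928503 green [526.12211901  25.28296126] red mean [505.14281565  20.01355974] 1038 607
```

Request:
{"fn": "drive_tool", "kwargs": {
  "travel": [
    [-0.3,-0.4,0],
    [0,0,0],
    [0,0,0]
  ],
  "twist": [
    [0,0,0],
    [0,0,0],
    [0,0,0]
  ],
  "fingers": [1,1,1]
}}

```text
t: 20.12
ee_pos: [527.8, -61.5, 119.4]
tool_rot: [3.141, -0.0, 0.677]
ft_force: [-0.5, -0.5, 1.0]
finger_gap: 13.4
gripper_force: 39.8
```

Request:
{"fn": "drive_tool", "kwargs": {
  "travel": [
    [-0.1,-0.2,0],
    [0,0,0],
    [0,0,0]
  ],
  "twist": [
    [0,0,0],
    [0,0,0],
    [0,0,0]
  ],
  "fingers": [1,1,1]
}}

```text
t: 20.5
ee_pos: [527.6, -61.4, 119.4]
tool_rot: [3.141, -0.0, 0.677]
ft_force: [0.8, -0.9, 1.8]
finger_gap: 13.6
gripper_force: 39.7
```

Side load is gone, so I'll lift slowly.

Request:
{"fn": "drive_tool", "kwargs": {
  "travel": [
    [0,0,-0.5],
    [0,0,-0.5],
    [0,0,-0.5],
    [0,0,-0.5],
    [0,0,-0.5],
    [0,0,-0.5],
    [0,0,-0.5],
    [0,0,-0.5],
    [0,0,-0.5],
    [0,0,-0.5],
    [0,0,-0.5],
    [0,0,-0.5],
    [0,0,-0.5],
    [0,0,-0.5],
    [0,0,-1],
    [0,0,-1],
    [0,0,-2],
    [0,0,-3],
    [0,0,0],
    [0,0,0]
  ],
  "twist": [
    [0,0,0],
    [0,0,0],
    [0,0,0],
    [0,0,0],
    [0,0,0],
    [0,0,0],
    [0,0,0],
    [0,0,0],
    [0,0,0],
    [0,0,0],
    [0,0,0],
    [0,0,0],
    [0,0,0],
    [0,0,0],
    [0,0,0],
    [0,0,0],
    [0,0,0],
    [0,0,0],
    [0,0,0],
    [0,0,0]
  ],
  "fingers": [1,1,1,1,1,1,1,1,1,1,1,1,1,1,1,1,1,1,1,1]
}}

```text
t: 23.0
ee_pos: [527.3, -61.3, 133.3]
tool_rot: [3.142, 0.0, 0.677]
ft_force: [-0.2, -0.1, -0.2]
finger_gap: 13.4
gripper_force: 39.4
```

```bash
python3 -c "
from h import *
go([500.3,268.2,205]);needle();ntop()"
```

```text
pos [527.3 -61.3 133.3] rot [3.142 0.    0.677] j6 [-0.27  2.19] shift [ 185.3 -273.8  -71.7] t 23.0 F [-0.2 -0.1 -0.2]
yaw 0.677 F [-0.2 -0.1 -0.2] M [-0.001  0.029  0.019] 23.0
red n 389 dir 0.18158627 ends [488.8  16.6] [521.9  22.7] green [526.   29.3] 87
top needle dir 0.25797337 green [526.0596458   25.26140248] red mean [505.12122161  19.99161508] 1034 604
```

The needle hasn't moved and lies within about 0.02 of zero. I'll lift, restore the grasp yaw and go back over the stand.

Request:
{"fn": "drive_tool", "kwargs": {
  "travel": [
    [0,0,-36],
    [0,0,-36],
    [0,0,0],
    [0,0,0],
    [0,0,0],
    [0,0,0],
    [0,0,0],
    [0,0,0],
    [0,0,0],
    [0,0,0],
    [0,0,0],
    [0,0,0],
    [0,0,0],
    [0,0,0],
    [0,0,0]
  ],
  "twist": [
    [0,0,0],
    [0,0,0],
    [0,0,-10.7],
    [0,0,-10.7],
    [0,0,-10.7],
    [0,0,-10.7],
    [0,0,-10.7],
    [0,0,-10.7],
    [0,0,-10.7],
    [0,0,-10.7],
    [0,0,-10.7],
    [0,0,-10.7],
    [0,0,-10.7],
    [0,0,-6.4],
    [0,0,0]
  ],
  "fingers": [1,1,1,1,1,1,1,1,1,1,1,1,1,1,1]
}}

```text
t: 25.28
ee_pos: [527.3, -61.3, 205.3]
tool_rot: [-3.142, -0.0, 2.842]
ft_force: [0.8, -0.0, -1.3]
finger_gap: 13.5
gripper_force: 39.5
```

Request:
{"fn": "drive_tool", "kwargs": {
  "travel": [
    [15.2,38.4,0],
    [15.2,38.4,0],
    [15.2,38.4,0],
    [15.2,38.4,0],
    [15.2,38.4,0],
    [15.2,38.4,0],
    [15.2,38.4,0],
    [15.2,38.4,0],
    [0,0,0],
    [0,0,0]
  ],
  "twist": [
    [0,0,0],
    [0,0,0],
    [0,0,0],
    [0,0,0],
    [0,0,0],
    [0,0,0],
    [0,0,0],
    [0,0,0],
    [0,0,0],
    [0,0,0]
  ],
  "fingers": [1,1,1,1,1,1,1,1,1,1]
}}

```text
t: 26.52
ee_pos: [501.5, 268.0, 205.1]
tool_rot: [-3.141, -0.0, 2.842]
ft_force: [0.6, 0.1, -0.4]
finger_gap: 13.7
gripper_force: 39.5
```

```bash
python3 -c "
from h import *
go([500.3,268.2,96.6])"
```

```text
pos [501.5 268.  205.1] rot [-3.141 -0.     2.842] j6 [0.34 0.64] shift [ 1.200e+00 -1.000e-01  1.085e+02] t 26.525 F [ 0.6  0.1 -0.4]
```

Request:
{"fn": "drive_tool", "kwargs": {
  "travel": [
    [1.2,0,20],
    [0,0,20],
    [0,0,10],
    [0,0,3],
    [0,0,3],
    [0,0,3],
    [0,0,3],
    [0,0,0],
    [0,0,0]
  ],
  "twist": [
    [0,0,0],
    [0,0,0],
    [0,0,0],
    [0,0,0],
    [0,0,0],
    [0,0,0],
    [0,0,0],
    [0,0,0],
    [0,0,0]
  ],
  "fingers": [1,1,1,1,1,1,1,1,1]
}}

```text
t: 27.65
ee_pos: [500.4, 268.5, 143.4]
tool_rot: [3.142, 0.0, 2.843]
ft_force: [0.6, 1.0, 0.7]
finger_gap: 13.3
gripper_force: 39.5
```

Tip is now about 8 mm below the rim with no force, so it's in the hole. Continuing down.

Request:
{"fn": "drive_tool", "kwargs": {
  "travel": [
    [0,0,8],
    [0,0,8],
    [0,0,8],
    [0,0,8],
    [0,0,8],
    [0,0,3],
    [0,0,1.5],
    [0,0,1],
    [0,0,0],
    [0,0,0]
  ],
  "twist": [
    [0,0,0],
    [0,0,0],
    [0,0,0],
    [0,0,0],
    [0,0,0],
    [0,0,0],
    [0,0,0],
    [0,0,0],
    [0,0,0],
    [0,0,0]
  ],
  "fingers": [1,1,1,1,1,1,1,1,1,1]
}}

```text
t: 28.9
ee_pos: [500.5, 268.5, 98.0]
tool_rot: [3.141, 0.0, 2.843]
ft_force: [-1.0, 0.5, -0.3]
finger_gap: 13.5
gripper_force: 39.5
```

Request:
{"fn": "drive_tool", "kwargs": {
  "travel": [
    [0,0,0.7],
    [0,0,0.7],
    [0,0,0],
    [0,0,0]
  ],
  "twist": [
    [0,0,0],
    [0,0,0],
    [0,0,0],
    [0,0,0]
  ],
  "fingers": [1,1,1,1]
}}

```text
t: 29.4
ee_pos: [500.4, 268.5, 96.6]
tool_rot: [3.141, 0.0, 2.843]
ft_force: [-0.4, -0.6, 3.1]
finger_gap: 13.6
gripper_force: 39.8
```

Request:
{"fn": "drive_tool", "kwargs": {
  "travel": [
    [0,0,0],
    [0,0,0],
    [0,0,0],
    [0,0,0],
    [0,0,0],
    [0,0,0],
    [0,0,-10],
    [0,0,-20],
    [0,0,-40],
    [0,0,-40],
    [0,0,-30],
    [0,0,0],
    [0,0,0],
    [0,0,0]
  ],
  "twist": [
    [0,0,0],
    [0,0,0],
    [0,0,0],
    [0,0,0],
    [0,0,0],
    [0,0,0],
    [0,0,0],
    [0,0,0],
    [0,0,0],
    [0,0,0],
    [0,0,0],
    [0,0,0],
    [0,0,0],
    [0,0,0]
  ],
  "fingers": [0.6,0.4,0.1,-0.1,-0.4,-0.6,-0.6,-0.6,-0.6,-0.6,-0.6,-0.6,-0.6,-0.6]
}}

```text
t: 31.15
ee_pos: [500.0, 268.3, 235.4]
tool_rot: [-3.14, -0.001, 2.843]
ft_force: [-0.6, -1.6, 0.1]
finger_gap: 68.6
gripper_force: 0.0
```

Run:
```python
from h import *
go([500,268,200]); needle(); ntop()
c=cam("side");F=c["frame"]
print([proj(c,[500,268.5,z]).round(1) for z in(60,114)])
h=cv2.cvtColor(F,cv2.COLOR_RGB2HSV); m=cv2.inRange(h,(110,120,40),(130,255,255))[210:250,240:270]; p=np.argwhere(m)[:,::-1]+[240,210]; print("side blue (start 99 [252.8 230.7] [249 220] [256 240])",len(p),p.mean(0),p.min(0),p.max(0))
cv2.imwrite("pics/end.png",cv2.resize(F[150:270,170:330,::-1],(800,600),interpolation=cv2.INTER_CUBIC))
```

```text
pos [500.  268.3 235.4] rot [-3.140e+00 -1.000e-03  2.843e+00] j6 [0.34 0.64] shift [-0.1 -0.3 35.4] t 31.15 F [-0.6 -1.6  0.1]
yaw 2.843 F [-0.6 -1.6  0.1] M [-0.033 -0.007 -0.009] 31.15
red n 390 dir 0.21367516 ends [489.   15.8] [521.9  22.9] green [526.1  29.3] 96
top needle dir 0.26341894 green [526.12970913  25.28633138] red mean [505.0243052   19.94618103] 1112 658
[array([252.8, 238.4]), array([253.4, 220.3])]
side blue (start 99 [252.8 230.7] [249 220] [256 240]) 85 [252.65882353 231.01176471] [249 220] [256 240]
```

View pics/end.png

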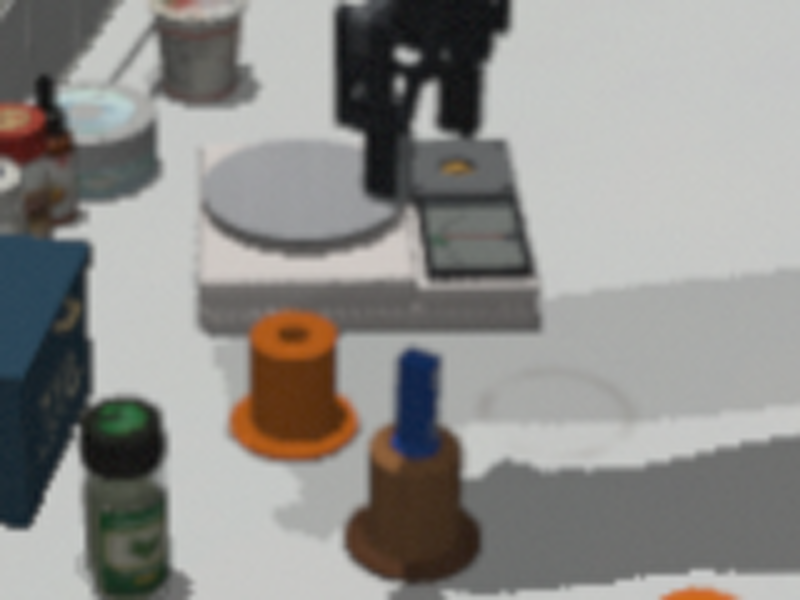

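The tool stands upright, down on its collar in the brown stand (crop (415,400), as at the start). The needle points at the green mark (435,238) and the gripper is clear, so I'm handing in.

```bash
python3 -c "
from bench import bot
print(bot.sign_off())"
```

```text
the job is handed in; nothing more can be done
None
```

The needle rests in the green zero band, about 0.02 rad from zero by the camera. The tuning tool is back upright on its collar in the wooden stand, and the job was handed in at about 31 s; the sign-off returned no verdict.

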